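Count out three bearing balls on a rocking counting board

TASK

Count out three bearing balls with the rocking counting board that has three pockets: tip its pocket end down so that the balls run over and fill all three pockets, then tip it back so that the two left over return to the channel, and leave it tipped that way. Work the board by its end tabs without touching the balls, and leave the narrower two-pocket board alone.

Things in the scene. Friction and masses are not known exactly. Their poses are not given: they have to be found in the camera images.
- triple (a joint): Tilt of the three-pocket board, rad: 0 level, +0.25 pocket end fully down, -0.25 channel end fully down, with stops at both; starts at -0.25 to -0.23. The pivot is stiff: the board stays where it is left; 3 to 8 N pressed down on an end tab tips it.
- triple_frame (a point): Middle of the wooden three-pocket board, in its floor plane, on the pivot 60 mm above the bench; tilts with it: x along to the pocket end, y along the pivot, z out of the floor. Trough inside x -75 to 75, y -39 to 39 mm, walls 6 thick, 26 high. Fins 14 high part it into three lanes, each with a pocket 22 square, 13 deep at the +x end. Channel at the -x end.
- triple_pocket0 (a point): centre of a ball seated in one of the board's three pockets, which lie side by side against the end wall; in the board frame x 64, y -26, z -3 mm
- triple_pocket1 (a point): centre of a ball seated in one of the board's three pockets, which lie side by side against the end wall; in the board frame x 64, y 0, z -3 mm
- triple_pocket2 (a point): centre of a ball seated in one of the board's three pockets, which lie side by side against the end wall; in the board frame x 64, y 26, z -3 mm
- triple_channel (a point): middle of the channel, 10 mm over its floor: in the board frame x -51, y 0, z 8 mm; the channel is the sunk end of the trough's floor, away from the pockets, 48 mm long and 78 mm wide over the three lanes; the balls take about a second to run across the tipped board
- triple_pocket_tab (a point): Where to press to tip the pocket end down: centre of the top of the flat tab outside the trough's pocket-end wall, at x 108, y 0, z 4 mm of the board frame. The tab is 42 mm long (x 80 to 122), 90 mm wide; the wall beside it stands 22 mm above it. The point travels 53 mm down from stop to stop.
- triple_channel_tab (a point): The same at the other end: centre of the top of the tab outside the channel-end wall, at x -108, y 0, z 4 mm of the board frame; pressed down to tip the channel end down.
- ball0: one of the five identical plain steel bearing balls, 20 mm diameter, that start in the channel of the three-pocket board; origin at its centre
- ball1: one of the five identical plain steel bearing balls, 20 mm diameter, that start in the channel of the three-pocket board; origin at its centre
- ball2: one of the five identical plain steel bearing balls, 20 mm diameter, that start in the channel of the three-pocket board; origin at its centre
- ball3: one of the five identical plain steel bearing balls, 20 mm diameter, that start in the channel of the three-pocket board; origin at its centre
- ball4: one of the five identical plain steel bearing balls, 20 mm diameter, that start in the channel of the three-pocket board; origin at its centre
- double (a joint): Tilt, rad, same meaning, of the other counting board, which is to be left alone: the same make and length with two pockets and three balls, only 64 mm wide; starts at -0.25 to -0.23. The two boards stand side by side about 0.38 m apart, either one at the left, both with the pocket end away from the robot, turned up to 17 deg.

How it is judged (in metres and radians):
On the way:
1. the three-pocket board is tipped pocket end down (by at least 0.10 rad) with a ball in each of its three pockets (value of joint triple above 0.1 rad and distance between any of ball0, ball1, ball2, ball3, ball4 and triple_pocket0 below 0.01 m and distance between any of ball0, ball1, ball2, ball3, ball4 and triple_pocket1 below 0.01 m and distance between any of ball0, ball1, ball2, ball3, ball4 and triple_pocket2 below 0.01 m), for 0.2 s.
At the end, for the whole second after the job is handed in: Each of the three pockets holds a ball (within 10 mm of its seat); the other two lie in the channel (22 mm or more from the board's middle, within 45 mm of the channel's middle); the board is left tipped channel end down by at least 0.10 rad (value of joint triple below -0.1 rad and distance between any of ball0, ball1, ball2, ball3, ball4 and triple_pocket0 below 0.01 m and distance between any of ball0, ball1, ball2, ball3, ball4 and triple_pocket1 below 0.01 m and distance between any of ball0, ball1, ball2, ball3, ball4 and triple_pocket2 below 0.01 m and ((x of ball0 in the frame of triple_frame below -0.022 m and distance between ball0 and triple_channel below 0.045 m) or distance between ball0 and triple_pocket0 below 0.01 m or distance between ball0 and triple_pocket1 below 0.01 m or distance between ball0 and triple_pocket2 below 0.01 m) and ((x of ball1 in the frame of triple_frame below -0.022 m and distance between ball1 and triple_channel below 0.045 m) or distance between ball1 and triple_pocket0 below 0.01 m or distance between ball1 and triple_pocket1 below 0.01 m or distance between ball1 and triple_pocket2 below 0.01 m) and ((x of ball2 in the frame of triple_frame below -0.022 m and distance between ball2 and triple_channel below 0.045 m) or distance between ball2 and triple_pocket0 below 0.01 m or distance between ball2 and triple_pocket1 below 0.01 m or distance between ball2 and triple_pocket2 below 0.01 m) and ((x of ball3 in the frame of triple_frame below -0.022 m and distance between ball3 and triple_channel below 0.045 m) or distance between ball3 and triple_pocket0 below 0.01 m or distance between ball3 and triple_pocket1 below 0.01 m or distance between ball3 and triple_pocket2 below 0.01 m) and ((x of ball4 in the frame of triple_frame below -0.022 m and distance between ball4 and triple_channel below 0.045 m) or distance between ball4 and triple_pocket0 below 0.01 m or distance between ball4 and triple_pocket1 below 0.01 m or distance between ball4 and triple_pocket2 below 0.01 m)); the robot touches nothing.
It fails at once if the two-pocket board is tipped (to more than -0.14 rad) (value of joint double above -0.14 rad).
It fails at once if the fingers touch one of the five balls (contact force between the fingers and ball0 above 0.5 N or contact force between the fingers and ball1 above 0.5 N or contact force between the fingers and ball2 above 0.5 N or contact force between the fingers and ball3 above 0.5 N or contact force between the fingers and ball4 above 0.5 N).
It also fails if it takes over 40 s, if anything falls off the work surface, if the arm or the gripper's body presses on something with over 40 N, if the wrist force passes 120 N, or if a joint passes its speed limit or range.

ROBOT

A 6-joint arm with a two-finger parallel gripper is mounted at the origin on a cart in front of the work surface, level with it; the furniture and walls round the work are solid. World frame = base frame: x ahead of the robot, y to its left, z up, the work surface at z = 0. Lengths are in m, angles in degrees, forces in N, time in s.
With the tool pointing down it reaches from about 0.425 to 0.925 m from the base axis. Payload 12.5 kg.
Tool frame: the origin (TCP) lies where the fingers leave the gripper's body, on its centre line; the fingertips stand 73 mm ahead of it and the grasp point (between the pads) lies 54 mm ahead of it; z points along the fingers, y is the line along which they close (so a half turn about z gives the same grasp; the last joint's range is limited). The gripper opens to 85 mm and grips with 20 to 120 N. Pads are 22 mm wide; open, the fingers measure 114 mm over their backs; the gripper's body (76 mm by 85 mm) begins 54 mm behind the grasp point. The pads swing forward as they close: fully open they stand 13 mm farther back than shut.
Start: joints at [58.293, 28.126, 89.318, -0, 62.55, -6.05], TCP at [0.271, 0.563, 0.304] pointing down, gripper open.
Joint ranges: [-177.58, 177.58], [-47.91, 125.51], [2.72, 160], [-65.01, 245.01], [3.68, 167.84], [-153.87, 153.87]. Speed limits (degrees/s): [127.2, 127.2, 159.86, 180, 180, 180].

INTERFACE

Orientations are given as [roll, pitch, yaw] about the fixed x, y, z axes, in that order (R = Rz(yaw) Ry(pitch) Rx(roll)).
In Python, from workcell import ctrl, cams, finder gives the robot as it stands. The module is installed in compiled form; this text tells all that it offers.
- The arm moves only by the tool jog_arm, never from a script. Its argument "steps" is a list of rows, each a list of 7 numbers: the shift along the world's x, y, z in cm, then the turn, a rotation vector about the world's x, y, z in rad, then the finger opening in cm, from 0 to 8.54. A call has 1 to 5 rows; each row is the pose to reach, as a shift and turn from the pose commanded when the call began; what a row does not reach only later rows make up. A row lasts 1/8 s, in which the tool goes at most 62.5 mm and 10.7 degrees, less where a joint would pass 70% of its speed; a pose out of reach is approached as far as the arm can. A call with a gripper value outside its range is refused whole. The fingers move at their own pace and stop on an object; the grip force is fixed at half the most. Time passes only in rows, so rows that repeat a pose let the fingers close. It gives the time, the measured TCP pose, the force, the opening and the grip force at its end, in the units of the state.
- ctrl.get_state(): the state, without advancing time (a new reading comes with each control period).
- cams.grab_frame(name): name is "scene" or "side" or "wrist"; returns the picture (420x560x3 uint8, red, green, blue); there is no depth.
- cams.camera_info(name): a dict with "fx", "fy", "cx", "cy" (pixels), "view" (4x4, takes a point from world to camera coordinates). Camera axes: x right, y up, looking along -z (the intrinsics and any distortion apply to the point x, -y, -z); pixel columns grow to the right and rows downward; lengths in m; the calibration is good to about 2 mm. A picture is of the moment at which its call begins: read the wrist's pose just before it. camera_info takes no time and is no camera call; for the wrist camera it gives the pose at the moment of the call.
- ctrl.hand_in(): hands the job in; it is judged then, once.
Trained networks look in the newest picture that a camera, given by its name, has taken for a name from the list of things; names that differ only in an ending like _2 or _b are one class to them, and where a whole thing is asked for, a point or a joint stands for the part that bears it (a point fixed in the world has none). Each returns a list of dicts, best first, with "score" (0 to 1); they miss things now and then, are a little off and sometimes report something else, mostly with a low value. They report only what shows in the picture. A call takes as long as a camera call.
- finder.search_frame(name, camera): "centre" ([column, row] in pixels, amid what is visible of it).
- finder.cut_out(name, camera): "region" (420x560 bool, what is visible of it) and "centre" ([column, row] in pixels, amid what is visible of it).
- finder.landmark_of(name, camera): "centre" ([column, row] in pixels: a listed point, or the origin of a listed thing).
The state is a dict: "time_s": time; "joints": joint angles; "joint_vel": joint speeds; "tau": joint torques, N m; "ee_pos": TCP position; "orientation": TCP orientation; "ft_force": force on the tool from outside, world axes, zero at the start; "ft_torque": the same for the moment, N m; "grip_width": finger opening in m; "gripper_force": force on a finger pad.
Only numpy, scipy, OpenCV 4.12 (cv2) and the standard library are available. Lean on these libraries where they do the work, as an engineer would, in place of code of your own. Each camera call takes 0.05 s, during which the arm holds its last target. There are 200 camera calls.

## Working session

There is one attempt and no reset: what is moved stays moved. The work goes in short steps, Python scripts to look and compute and a tool call to move; the robot and the scene stay as the last step left them, time stands still between calls to the robot, and variables do not carry over. Pictures are saved under pics/ and viewed, at most 10 in all, crops included, and the job is handed in when it is done.

Besides the shell and the picture viewer there is one more tool, called after ">>>" as name([rows], argument=value, ...), one row to a line, values as JSON. jog_arm: Moves the arm, as the interface text tells. Its arguments: {"type":"object","properties":{"steps":{"type":"array","items":{"type":"array","items":{"type":"number"}}}},"required":["steps"]}

```bash
mkdir -p pics; cat > h.py <<'E'
import numpy as np, cv2
from workcell import ctrl, cams, finder
def ray(cam,px):
    i=cams.camera_info(cam); V=np.array(i["view"]); R=V[:3,:3]; o=-R.T@V[:3,3]
    d=R.T@np.array([(px[0]-i["cx"])/i["fx"],-(px[1]-i["cy"])/i["fy"],-1.]); return o,d/np.linalg.norm(d)
def proj(cam,p):
    i=cams.camera_info(cam); V=np.array(i["view"]); q=V[:3,:3]@np.array(p)+V[:3,3]
    return [i["cx"]+i["fx"]*q[0]/-q[2], i["cy"]-i["fy"]*q[1]/-q[2]]
def tri(rs):
    A=sum(np.eye(3)-np.outer(d,d) for o,d in rs); b=sum((np.eye(3)-np.outer(d,d))@o for o,d in rs)
    return np.linalg.solve(A,b)
E
python3 - <<'E'
from h import *
P={}
ims=[]
for c in ["scene","side"]:
    im=cams.grab_frame(c); ims.append(im)
    print(c,{k:(np.round(v,3).tolist()) for k,v in cams.camera_info(c).items()})
    for n in ["triple_frame","triple_pocket_tab","triple_channel_tab"]:
        r=finder.landmark_of(n,c); print(n,[(np.round(x["centre"]).tolist(),round(x["score"],2)) for x in r[:3]])
        if r: P.setdefault(n,[]).append(ray(c,r[0]["centre"]))
for n,r in P.items():
    if len(r)==2: print(n,tri(r).round(4))
for c,im in zip("ab",ims): cv2.imwrite(f"pics/{c}.png",im[:,:,::-1])
print(ctrl.get_state())
E
```

```text
scene {'fx': 390.095, 'fy': 390.095, 'cx': 278.405, 'cy': 215.727, 'view': [[0.887, -0.462, 0.016, -0.499], [0.332, 0.661, 0.673, -0.243], [-0.321, -0.591, 0.74, -0.826], [0.0, 0.0, 0.0, 1.0]]}
triple_frame [([300.0, 281.0], 0.85)]
triple_pocket_tab [([338.0, 250.0], 0.93)]
triple_channel_tab [([260.0, 312.0], 0.83)]
side {'fx': 436.477, 'fy': 436.477, 'cx': 278.555, 'cy': 220.716, 'view': [[0.815, -0.579, 0.019, -0.483], [0.39, 0.572, 0.721, -0.264], [-0.428, -0.581, 0.692, -0.812], [0.0, 0.0, 0.0, 1.0]]}
triple_frame [([301.0, 277.0], 0.95)]
triple_pocket_tab [([333.0, 240.0], 0.95), ([283.0, 290.0], 0.46)]
triple_channel_tab [([298.0, 274.0], 0.3)]
triple_frame [ 0.526  -0.1718  0.0595]
triple_pocket_tab [ 0.6343 -0.1458  0.0796]
triple_channel_tab [ 0.3415 -0.3731  0.4018]
{'time_s': 0.4, 'joints': array([ 5.82931042e+01,  2.81329808e+01,  8.93228801e+01, -8.87428501e-04,
        6.25508530e+01, -6.04878515e+00]), 'joint_vel': array([-0.11333692, -0.01880502, -0.05282186,  0.03579502, -0.06349376,
       -0.04998495]), 'tau': array([-1.11187572e-03, -6.17711592e+01, -2.61588335e+01, -1.55567768e-04,
        1.12273148e-03,  6.45149512e-06]), 'ee_pos': array([0.27058313, 0.56337544, 0.3038296 ]), 'orientation': array([-1.79993241e+02,  7.56120600e-05,  1.54342298e+02]), 'ft_force': array([ 0.92276717, -0.39863265,  0.16312214]), 'ft_torque': array([ 0.03401344, -0.00472869,  0.04075207]), 'gripper_force': 0.0, 'grip_width': 0.0853785085012556}
```

View pics/a.png

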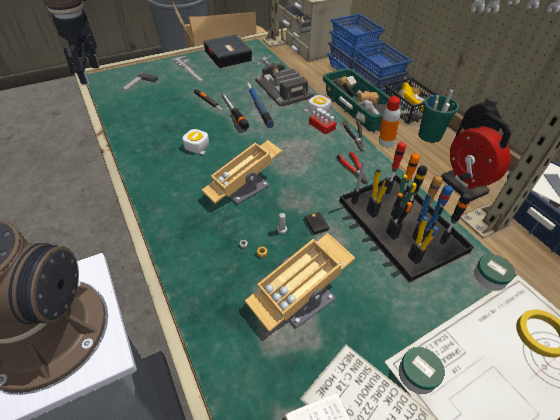

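View pics/b.png

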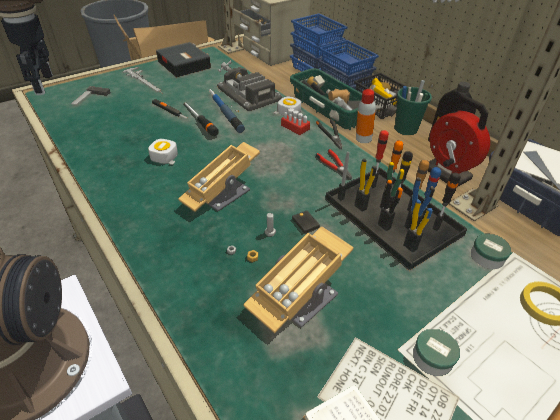

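The three-pocket board (three lanes, five balls grouped around (280,293) in the scene view) is the near, right-hand one. The two-pocket board is at (242,172), so the networks picked the right board. Next I'll fit the board's pose.

```bash
cat >> h.py <<'E'
PT={"triple_frame":(0,0,0),"triple_pocket_tab":(108,0,4),"triple_channel_tab":(-108,0,4),"triple_pocket0":(64,-26,-3),"triple_pocket1":(64,0,-3),"triple_pocket2":(64,26,-3),"triple_channel":(-51,0,8)}
def world(q,p):
    x,y,w,t=q; p=np.array(p)/1e3
    c,s=np.cos(t),np.sin(t); a=np.array([c*p[0]+s*p[2],p[1],-s*p[0]+c*p[2]])
    c,s=np.cos(w),np.sin(w); return np.array([x+c*a[0]-s*a[1],y+s*a[0]+c*a[1],.06+a[2]])
E
python3 - <<'E'
from h import *
from scipy.optimize import least_squares
D=[]
for c in ["scene","side"]:
    cams.grab_frame(c)
    for n in ["triple_frame","triple_pocket_tab","triple_channel_tab","triple_channel"]:
        r=finder.landmark_of(n,c)
        if r and r[0]["score"]>.5: D.append((c,n,r[0]["centre"]))
f=lambda q: np.concatenate([np.array(proj(c,world(q,PT[n])))-px for c,n,px in D])
s=least_squares(f,[.526,-.17,.23,-.24],loss="soft_l1",f_scale=2)
print(s.x,[(d[0],d[1],e) for d,e in zip(D,f(s.x).reshape(-1,2).round(1).tolist())])
for t in(-.24,0,.25): print([world([*s.x[:3],t],PT[n]).round(4) for n in("triple_pocket_tab","triple_channel_tab")])
E
```

```text
[ 0.52347795 -0.16995274  0.10555516 -0.31208196] [('scene', 'triple_frame', [-0.8, 0.9]), ('scene', 'triple_pocket_tab', [0.1, 2.3]), ('scene', 'triple_channel_tab', [-1.7, -2.7]), ('scene', 'triple_channel', [0.4, 2.5]), ('side', 'triple_frame', [-0.7, -0.5]), ('side', 'triple_pocket_tab', [-0.2, -3.4]), ('side', 'triple_channel_tab', [0.5, 1.2]), ('side', 'triple_channel', [2.5, -1.9])]
[array([ 0.6269, -0.159 ,  0.0896]), array([ 0.4182, -0.1811,  0.0382])]
[array([ 0.6309, -0.1586,  0.064 ]), array([ 0.4161, -0.1813,  0.064 ])]
[array([ 0.6285, -0.1588,  0.0372]), array([ 0.4204, -0.1809,  0.0906])]
```

>>> jog_arm([
  [2.5, -5, 0, 0, 0, 0.17, 0],
  [5, -10, 0, 0, 0, 0.34, 0],
  [7.5, -15, 0, 0, 0, 0.51, 0],
  [10, -20, 0, 0, 0, 0.68, 0],
  [12.5, -25, 0, 0, 0, 0.68, 0],
])

```text
time_s: 1.52
ee_pos: [0.3962, 0.3118, 0.3041]
orientation: [180.0, 0.0, -166.5]
ft_force: [0.6, 0.2, -0.5]
grip_width: 0.0004
gripper_force: 0.0
```

>>> jog_arm([
  [2.5, -5, 0, 0, 0, 0, 0],
  [5, -10, 0, 0, 0, 0, 0],
  [7.5, -15, 0, 0, 0, 0, 0],
  [10, -20, 0, 0, 0, 0, 0],
  [12.5, -25, 0, 0, 0, 0, 0],
])

```text
time_s: 2.15
ee_pos: [0.5212, 0.0616, 0.3042]
orientation: [180.0, 0.0, -166.7]
ft_force: [0.5, 0.8, 0.3]
grip_width: -0.0003
gripper_force: 0.0
```

>>> jog_arm([
  [2.5, -5, 0, 0, 0, 0, 0],
  [5, -10, 0, 0, 0, 0, 0],
  [7.5, -15, 0, 0, 0, 0, 0],
  [9, -19, 0, 0, 0, 0, 0],
  [9, -21.5, 0, 0, 0, 0, 0],
])

```text
time_s: 2.78
ee_pos: [0.6112, -0.1537, 0.3035]
orientation: [180.0, -0.0, -166.8]
ft_force: [-0.3, -0.0, -0.6]
grip_width: -0.0005
gripper_force: 0.0
```

```bash
python3 - <<'E'
from h import *
from scipy.optimize import least_squares
D=[]
print(ctrl.get_state()["ee_pos"])
for c in ["wrist","scene"]:
    im=cams.grab_frame(c)
    if c=="wrist": cv2.imwrite("pics/w.png",im[:,:,::-1])
    for n in PT:
        if "pocket" in n and n[-1].isdigit(): continue
        r=finder.landmark_of(n,c)
        if r and r[0]["score"]>.5: D.append((c,n,r[0]["centre"]))
f=lambda q: np.concatenate([np.array(proj(c,world(q,PT[n])))-px for c,n,px in D])
for g in (f,lambda q:f([*q,-.24])):
    s=least_squares(g,[.526,-.17,.23,-.24][:4 if g is f else 3],loss="soft_l1",f_scale=2)
    print(s.x,[(d[0],d[1],np.round(d[2]),e) for d,e in zip(D,g(s.x).reshape(-1,2).round(1).tolist())])
    print([world([*s.x[:3],-.24],PT[n]).round(4) for n in("triple_pocket_tab","triple_channel_tab")])
E
```

```text
[ 0.61117668 -0.15370621  0.3034817 ]
[ 0.52524109 -0.1659604   0.19632894 -0.28500915] [('wrist', 'triple_frame', array([287.,  96.]), [0.9, 2.4]), ('wrist', 'triple_pocket_tab', array([285., 212.]), [-0.9, -1.4]), ('wrist', 'triple_channel', array([292.,  41.]), [-2.1, -0.4]), ('scene', 'triple_frame', array([299., 280.]), [0.1, -0.9]), ('scene', 'triple_pocket_tab', array([337., 247.]), [-2.2, -1.0]), ('scene', 'triple_channel_tab', array([261., 314.]), [0.1, -2.2]), ('scene', 'triple_channel', array([282., 293.]), [-1.6, 0.6])]
[array([ 0.6272, -0.1457,  0.0896]), array([ 0.4214, -0.1866,  0.0382])]
[ 0.52565356 -0.1659999   0.20139969] [('wrist', 'triple_frame', array([287.,  96.]), [0.7, 2.9]), ('wrist', 'triple_pocket_tab', array([285., 212.]), [-0.6, -1.1]), ('wrist', 'triple_channel', array([292.,  41.]), [-2.5, -0.7]), ('scene', 'triple_frame', array([299., 280.]), [0.2, -0.9]), ('scene', 'triple_pocket_tab', array([337., 247.]), [-2.0, -0.2]), ('scene', 'triple_channel_tab', array([261., 314.]), [0.0, -2.9]), ('scene', 'triple_channel', array([282., 293.]), [-1.4, 0.1])]
[array([ 0.6275, -0.1452,  0.0896]), array([ 0.4219, -0.1872,  0.0382])]
```

View pics/w.png

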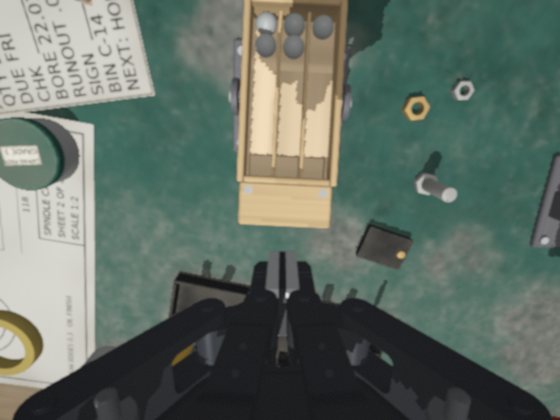

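The wrist view shows five balls in the channel, split 2/2/1 over the lanes at (265,30), (294,33) and (322,27). The tab is centred near (285,205). I'll move over the tab and press.

>>> jog_arm([
  [1.8, 0.9, -4, 0, 0, 0, 0],
  [1.8, 0.9, -8, 0, 0, 0, 0],
  [1.8, 0.9, -11, 0, 0, 0, 0],
  [1.8, 0.9, -12.5, 0, 0, 0, 0],
  [1.8, 0.9, -13, 0, 0, 0, 0],
])

```text
time_s: 3.9
ee_pos: [0.6287, -0.1424, 0.1737]
orientation: [180.0, -0.0, -166.7]
ft_force: [0.4, -0.4, 0.4]
grip_width: -0.0002
gripper_force: 0.0
```

>>> jog_arm([
  [0, 0, -0.8, 0, 0, 0, 0],
  [0, 0, -1.6, 0, 0, 0, 0],
  [0, 0, -2.4, 0, 0, 0, 0],
  [0, 0, -3.2, 0, 0, 0, 0],
  [0, 0, -4, 0, 0, 0, 0],
])

```text
time_s: 4.53
ee_pos: [0.6288, -0.1427, 0.1336]
orientation: [-180.0, 0.0, -166.7]
ft_force: [3.8, 0.2, 3.8]
grip_width: -0.0005
gripper_force: 2.2
```

>>> jog_arm([
  [0, 0, -0.5, 0, 0, 0, 0],
  [0, 0, -1, 0, 0, 0, 0],
  [0, 0, -1.4, 0, 0, 0, 0],
  [0, 0, -1.7, 0, 0, 0, 0],
  [0, 0, -1.9, 0, 0, 0, 0],
])

```text
time_s: 5.15
ee_pos: [0.6283, -0.1425, 0.1146]
orientation: [180.0, -0.1, -166.7]
ft_force: [-1.2, -0.5, 3.7]
grip_width: 0.0
gripper_force: 1.8
```

Still about 3.7 N, so it has not reached the stop. I'll press a little further, then wait for the balls.

>>> jog_arm([
  [0, 0, -0.15, 0, 0, 0, 0],
  [0, 0, -0.3, 0, 0, 0, 0],
  [0, 0, -0.3, 0, 0, 0, 0],
  [0, 0, -0.3, 0, 0, 0, 0],
  [0, 0, -0.3, 0, 0, 0, 0],
])

```text
time_s: 5.78
ee_pos: [0.6286, -0.1425, 0.1118]
orientation: [180.0, 0.0, -166.7]
ft_force: [0.5, -0.1, 0.5]
grip_width: 0.0
gripper_force: 0.1
```

>>> jog_arm([
  [0, 0, 0, 0, 0, 0, 0],
  [0, 0, 0, 0, 0, 0, 0],
  [0, 0, 0, 0, 0, 0, 0],
  [0, 0, 0, 0, 0, 0, 0],
  [0, 0, 0, 0, 0, 0, 0],
])

```text
time_s: 6.4
ee_pos: [0.6286, -0.1426, 0.1119]
orientation: [180.0, 0.0, -166.7]
ft_force: [-0.8, -0.5, 0.2]
grip_width: -0.0002
gripper_force: 0.0
```

>>> jog_arm([
  [0, 0, 3, 0, 0, 0, 0],
  [0, 0, 7, 0, 0, 0, 0],
  [0, 0, 11, 0, 0, 0, 0],
  [0, 0, 15, 0, 0, 0, 0],
  [0, 0, 19, 0, 0, 0, 0],
])

```text
time_s: 7.02
ee_pos: [0.6284, -0.1426, 0.3033]
orientation: [180.0, 0.0, -166.7]
ft_force: [0.1, -0.4, 0.1]
grip_width: 0.0004
gripper_force: 0.0
```

```bash
python3 - <<'E'
from h import *
a=cams.grab_frame("wrist"); b=cams.grab_frame("scene")[220:345,210:380]
cv2.imwrite("pics/w2.png",a[:,:,::-1]); cv2.imwrite("pics/s2.png",cv2.resize(b,None,fx=4,fy=4,interpolation=2)[:,:,::-1])
E
```

```text
(no output)
```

View pics/w2.png

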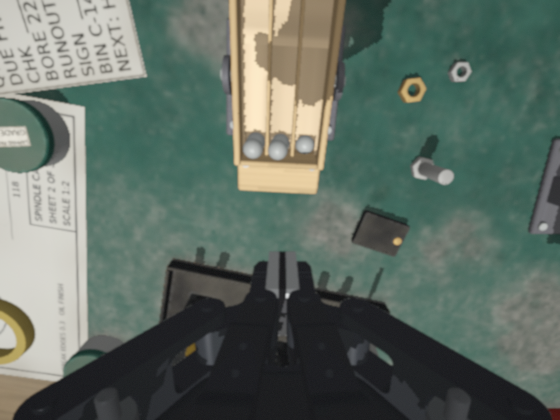

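The wrist view shows a ball in each pocket, at (253,148), (278,149) and (305,145). The two extra balls aren't clearly visible, so I'll check the scene crop.

View pics/s2.png

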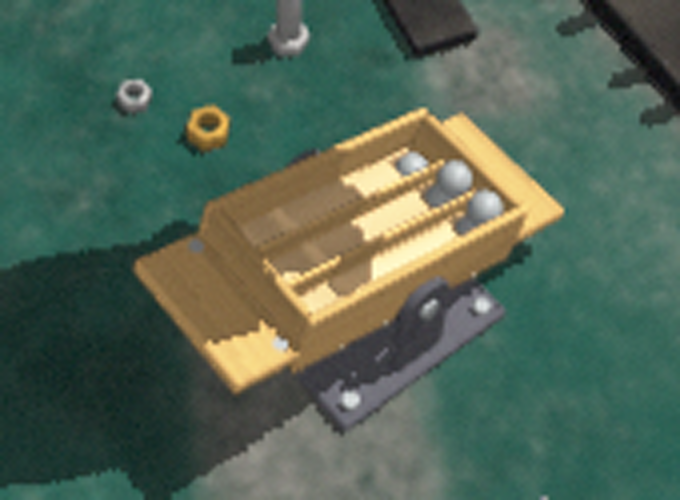

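The two extra balls sit on top of the seated ones (crop (455,175) and (485,205)), and all three pockets are filled. Now I'll tip it back with the channel tab.

>>> jog_arm([
  [-5, -1, 0, 0, 0, 0, 0],
  [-10, -2, 0, 0, 0, 0, 0],
  [-15, -3, 0, 0, 0, 0, 0],
  [-19, -4, 0, 0, 0, 0, 0],
  [-20.9, -4.4, 0, 0, 0, 0, 0],
])

```text
time_s: 7.75
ee_pos: [0.418, -0.1868, 0.3018]
orientation: [180.0, -0.0, -166.8]
ft_force: [0.2, -0.6, 0.7]
grip_width: 0.0001
gripper_force: 0.0
```

>>> jog_arm([
  [0, 0, -4, 0, 0, 0, 0],
  [0, 0, -8, 0, 0, 0, 0],
  [0, 0, -11, 0, 0, 0, 0],
  [0, 0, -12.5, 0, 0, 0, 0],
  [0, 0, -13, 0, 0, 0, 0],
])

```text
time_s: 8.38
ee_pos: [0.4199, -0.1866, 0.1709]
orientation: [179.9, -0.1, -166.7]
ft_force: [0.3, 0.4, 1.4]
grip_width: 0.0002
gripper_force: 0.0
```

>>> jog_arm([
  [0, 0, -0.8, 0, 0, 0, 0],
  [0, 0, -1.6, 0, 0, 0, 0],
  [0, 0, -2.4, 0, 0, 0, 0],
  [0, 0, -3.2, 0, 0, 0, 0],
  [0, 0, -4, 0, 0, 0, 0],
])

```text
time_s: 9.0
ee_pos: [0.4195, -0.1866, 0.1315]
orientation: [180.0, -0.0, -166.7]
ft_force: [-2.8, -1.1, 4.8]
grip_width: 0.0004
gripper_force: 2.2
```

>>> jog_arm([
  [0, 0, -0.5, 0, 0, 0, 0],
  [0, 0, -1, 0, 0, 0, 0],
  [0, 0, -1.4, 0, 0, 0, 0],
  [0, 0, -1.7, 0, 0, 0, 0],
  [0, 0, -2.0, 0, 0, 0, 0],
])

```text
time_s: 9.62
ee_pos: [0.4198, -0.1867, 0.1118]
orientation: [-180.0, 0.0, -166.7]
ft_force: [1.7, -0.4, 4.2]
grip_width: -0.0
gripper_force: 1.6
```

>>> jog_arm([
  [0, 0, -0.2, 0, 0, 0, 0],
  [0, 0, -0.2, 0, 0, 0, 0],
  [0, 0, -0.2, 0, 0, 0, 0],
  [0, 0, -0.2, 0, 0, 0, 0],
  [0, 0, -0.2, 0, 0, 0, 0],
])

```text
time_s: 10.25
ee_pos: [0.4198, -0.1867, 0.1107]
orientation: [-179.9, 0.1, -166.7]
ft_force: [-1.3, 1.4, 19.3]
grip_width: -0.0003
gripper_force: 9.3
```

>>> jog_arm([
  [0, 0, 3, 0, 0, 0, 0],
  [0, 0, 7, 0, 0, 0, 0],
  [0, 0, 11, 0, 0, 0, 0],
  [0, 0, 15, 0, 0, 0, 0],
  [0, 0, 19, 0, 0, 0, 0],
])

```text
time_s: 10.88
ee_pos: [0.4191, -0.1864, 0.301]
orientation: [180.0, -0.0, -166.7]
ft_force: [-0.2, -0.0, 0.1]
grip_width: 0.0001
gripper_force: 0.0
```

>>> jog_arm([
  [2, 5, 0, 0, 0, 0, 0],
  [4, 10, 0, 0, 0, 0, 0],
  [6, 15, 0, 0, 0, 0, 0],
  [7, 18, 0, 0, 0, 0, 0],
  [7, 18, 0, 0, 0, 0, 0],
])

```text
time_s: 11.5
ee_pos: [0.4896, -0.005, 0.2994]
orientation: [180.0, -0.1, -166.5]
ft_force: [0.0, -0.2, 0.1]
grip_width: 0.0
gripper_force: 0.0
```

```bash
python3 - <<'E'
from h import *
f=lambda c,s:cv2.resize(cams.grab_frame(c)[s],(400,400),interpolation=2)[:,:,::-1]
s=np.s_[215:355,230:370]
cv2.imwrite("pics/e.png",np.hstack([f("scene",s),f("side",s)]))
E
```

```text
(no output)
```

View pics/e.png

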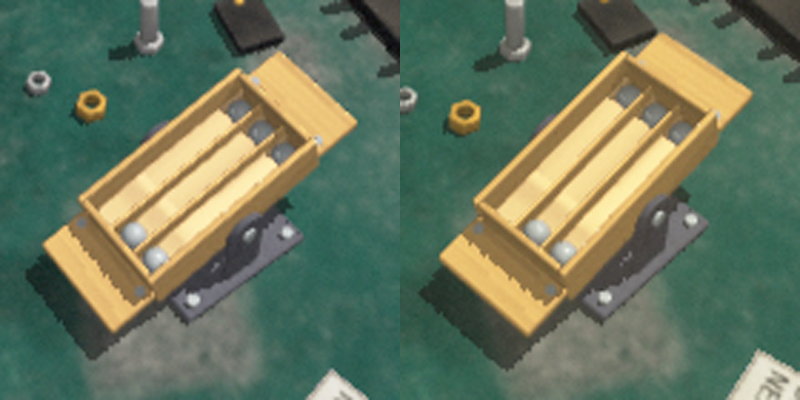

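Both views show a ball in each of the three pockets (crop (238,110), (260,132), (284,152)) and two in the channel (crop (133,235), (155,258)). The channel end is fully down, so I'm handing in.

```bash
python3 -c "
from workcell import ctrl
print(ctrl.hand_in())"
```

```text
the job is handed in; nothing more can be done
None
```

The job is handed in: the last pictures show a ball in each of the three pockets, the two spare balls back in the channel and the board left tipped channel end down. The hand-in returned no verdict.

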